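# Release the latched key on the tempering machine's control box

### The arm

A 6-joint arm with a two-finger parallel gripper is mounted at the origin on the work surface. World frame = base frame: x ahead of the robot, y to its left, z up, the work surface at z = 0. Lengths are in m, angles in rad, forces in N, time in s.
With the tool pointing down it reaches from about 0.275 to 0.825 m from the base axis. Payload 5.2 kg.
Tool frame: the origin (TCP) lies midway between the tips of the shut fingers; the grasp point (between the pads) lies hold_point_z behind it (hold_point_z is the distance from the TCP to the grasp point, in m); z points along the fingers, y is the direction in which the jaws open and shut (so a half turn about z gives the same grasp; the last joint's range is limited). The gripper opens to 93 mm and grips with 3 to 60 N. Pads are 15 mm wide; open, the fingers measure 128 mm over their backs; the gripper's body (75 mm by 188 mm) begins 65 mm behind the grasp point.
Start: joints at [0.926, 0.259, 1.535, -0, 1.348, -0.203], TCP at [0.235, 0.497, 0.219] pointing down, gripper open.
Joint ranges: [-3.14, 3.14], [-0.91, 2.08], [0.19, 2.58], [-1.22, 4.36], [0.22, 2.71], [-3.12, 3.12]. Speed limits (rad/s): [2.57, 2.57, 3.14, 3.14, 3.14, 3.14].

### API

Orientations are given as a rotation vector (axis times angle).
In Python, from plant import * gives the robot as it stands.
- The arm moves only by the shell command python3 -m jog 'ROWS' [FORCE]. ROWS is JSON, a list of rows, each a list of 7 numbers: the closure, from -1 (fully open) to 1 (shut), then the shift along the tool's x, y, z as a fraction of full scale, then the turn, a rotation vector about the tool's x, y, z as a fraction of full scale. A call has 1 to 20 rows; each row is the pose to reach, as a shift and turn from the pose commanded when the call began, along the tool's axes at that moment; what a row does not reach only later rows make up. Full scale, the value 1, is 0.25 m for a shift and 90 degrees for a turn. A row lasts 1/12 s, in which the tool goes at most 41.7 mm and 7.16 degrees, less where a joint would pass 70% of its speed; a pose out of reach is approached as far as the arm can. A call with a number of a shift or a turn outside -1 to 1 is refused whole. A call with a gripper value outside its range is refused whole. The fingers move at their own pace and stop on an object; FORCE is the grip in N (left out, the last holds). Time passes only in rows, so rows that repeat a pose let the fingers close. It gives the time, the measured TCP pose, the force and the opening at its end, in the units of the state.
- state(): the state, without advancing time (a new reading comes with each control period).
- get_image(name): name is "side" or "top" or "wrist"; returns a dict with "img" (420x560x3 uint8, blue, green, red), "z_map" (420x560 float32, m along the optical axis (not along the pixel's ray), 0 where there is no reading), "K" (3x3 intrinsics, pixels), "k1" (the pictures are not rectified: a ray, as slopes to the right and down, at radius r is drawn at 1 + k1 r^2 times it, then the intrinsics apply), "R" (3x3) and "t" (3): a world point X has camera coordinates R X + t. Camera axes: x right, y down, z forward; pixel columns grow to the right and rows downward; lengths in m; the calibration is good to about 2 mm. A picture is of the moment at which its call begins.
- finish_job(): hands the job in, once; it reports no verdict.
The state is a dict: "time": time; "qpos": joint angles; "qvel": joint speeds; "effort": joint torques, N m; "eef_pos": TCP position; "ee_rot": TCP orientation; "wrist_force": force on the tool from outside, world axes, zero at the start; "torque": the same for the moment, N m; "opening": opening from 0.0 (shut) to 1.0 (fully open).
Only numpy, scipy, OpenCV 4.12 (cv2) and the standard library are available. Lean on these libraries where they do the work, as an engineer would, in place of code of your own. Each camera call takes 0.05 s, during which the arm holds its last target. There are 200 camera calls.

### The job

One of the four white keys on the tempering machine's control box is still latched down from the last batch, though you cannot see which. Feel for it with a closed fingertip: a free key gives under a light tap, the latched one does not. Press that one firmly all the way down so that its latch lets go, then take the finger away and let it spring up; the other three may only be tapped lightly, a few millimetres and no more, and everything around the box stays where it is.

Things in the scene. Friction and masses are not known exactly. Their poses are not given: they have to be found in the camera images.
- panel: Stainless steel control box of the tempering machine, fixed to the table, 120 x 240 x 60 mm. Origin: centre of its underside. Its z is up, its y runs along the row of four keys, 50 mm apart (at y = -75, -25, 25 and 75 mm, x = 0 in its frame).
- key1_top (a point): Centre of the top of key 1, counted from the box's -y end; four identical white keys, tops 32 x 32 mm, 74 to 82 mm above the table. Caps stand unevenly by up to 4 mm, so height does not tell which is latched. Moves straight down. A free key gives at once (1.5 N to start, 2.3 N at 5 mm), springs back, whole travel 13 mm; pushed more than about 5 mm down it counts as pressed, not tapped.
- key2_top (a point): Centre of the top of key 2, counted from the box's -y end; four identical white keys, tops 32 x 32 mm, 74 to 82 mm above the table. Caps stand unevenly by up to 4 mm, so height does not tell which is latched. Moves straight down. A free key gives at once (1.5 N to start, 2.3 N at 5 mm), springs back, whole travel 13 mm; pushed more than about 5 mm down it counts as pressed, not tapped.
- key3_top (a point): Centre of the top of key 3, counted from the box's -y end; four identical white keys, tops 32 x 32 mm, 74 to 82 mm above the table. Caps stand unevenly by up to 4 mm, so height does not tell which is latched. Moves straight down. A free key gives at once (1.5 N to start, 2.3 N at 5 mm), springs back, whole travel 13 mm; pushed more than about 5 mm down it counts as pressed, not tapped.
- key4_top (a point): Centre of the top of key 4, counted from the box's -y end; four identical white keys, tops 32 x 32 mm, 74 to 82 mm above the table. Caps stand unevenly by up to 4 mm, so height does not tell which is latched. Moves straight down. A free key gives at once (1.5 N to start, 2.3 N at 5 mm), springs back, whole travel 13 mm; pushed more than about 5 mm down it counts as pressed, not tapped.
- latch (a joint): Hidden catch in the box, m: 0 while it holds a key (no telling which), about 0.005 once released; free keys do not move it. The latched key, caught 4 mm down, gives 1 to 1.5 mm at 5 N; pressed with 7 to 9 N it goes down 9 mm in all to a hard stop, the catch letting go only at about 8 mm. Let go, it rises to 4 mm above where it was.
- jar: Bystander, loose: amber jar with black lid, 72 mm across, 95 mm tall. Origin: centre of its underside.
- cup_a: Bystander, loose: small steel cup, 68 mm across, 42 mm tall. Origin: centre of its underside.
- cup_b: Bystander, loose: second small steel cup, 68 mm across, 42 mm tall. Origin: centre of its underside.
- mould: Bystander, loose: clear chocolate mould with six round hollows, 100 x 75 x 24 mm. Origin: centre of its underside.
- scraper: Bystander, loose: bench scraper lying flat, 84 x 104 x 18 mm, red grip. Origin: near its middle, on the table.
- knife: Bystander, loose: palette knife lying flat, 26 x 198 x 16 mm, wooden grip. Origin: near its middle, on the table.
- candy: Bystander, loose: pink sweet, 32 mm across, 34 mm tall. Origin: centre of its underside.

How it is judged:
By the outcome, as a careful person would: the job done as asked, in the order asked, and still so for the second after the job is handed in, with the robot touching nothing.
It also fails if it takes over 51 s, if anything falls off the work surface, if the arm or the gripper's body presses on something with over 40 N, if the wrist force passes 120 N, or if a joint passes its speed limit or range.

## Working session

There is one attempt and no reset: what is moved stays moved. The work goes in short steps, Python scripts to look and compute and a shell command to move; the robot and the scene stay as the last step left them, time stands still between calls to the robot, and variables do not carry over. Pictures are saved under pics/ and viewed, about 8 in all and at most 12, crops included, and the job is handed in when it is done.

```bash
mkdir -p pics; cat > h.py <<'E'
from plant import *
import numpy as np, cv2
def px2w(c,u,v,z=None):
    K,k1=c["K"],c["k1"]
    d=np.array([(u-K[0,2])/K[0,0],(v-K[1,2])/K[1,1]])
    s=d.copy()
    for _ in range(20): s=d/(1+k1*(s@s))
    z=c["z_map"][int(v),int(u)] if z is None else z
    return c["R"].T@(np.array([s[0]*z,s[1]*z,z])-c["t"])
E
python3 - <<'E'
from h import *
import pickle
s=state();print({k:np.round(v,3) for k,v in s.items()})
for n in("top","side"):
    c=get_image(n);cv2.imwrite(f"pics/{n}0.png",c["img"]);pickle.dump(c,open(n+".pkl","wb"))
    print(n,c["K"],c["k1"],c["R"],c["t"])
E
```

```text
{'time': np.float64(0.0), 'qpos': array([ 0.926,  0.259,  1.536,  0.   ,  1.348, -0.203]), 'qvel': array([-0.001,  0.003, -0.001, -0.002,  0.   ,  0.   ]), 'effort': array([-0.0000e+00, -4.3732e+01, -2.8399e+01,  7.2000e-02,  4.2000e-02,
       -0.0000e+00]), 'eef_pos': array([0.235, 0.497, 0.218]), 'ee_rot': array([-6.880e-01, -3.065e+00,  3.000e-03]), 'wrist_force': array([ 0.218,  0.072, -0.03 ]), 'torque': array([ 0.001, -0.022,  0.051]), 'opening': np.float64(1.001)}
top [[434.80257076   0.         281.93735477]
 [  0.         434.80257076 208.66964045]
 [  0.           0.           1.        ]] -0.080627707405658 [[-0.01892071 -0.99969679 -0.01575864]
 [-0.98975257  0.02095903 -0.14124652]
 [ 0.14153397  0.01292467 -0.98984902]] [0.05808491 0.55973156 0.99523   ]
side [[502.92909311   0.         281.21599326]
 [  0.         502.92909311 213.82151683]
 [  0.           0.           1.        ]] -0.06847440105866365 [[ 0.97150233 -0.23680366 -0.01035578]
 [-0.18685618 -0.7382457  -0.64813428]
 [ 0.14583546  0.63159901 -0.76145565]] [-0.56357512  0.16384852  0.86670516]
```

View pics/top0.png

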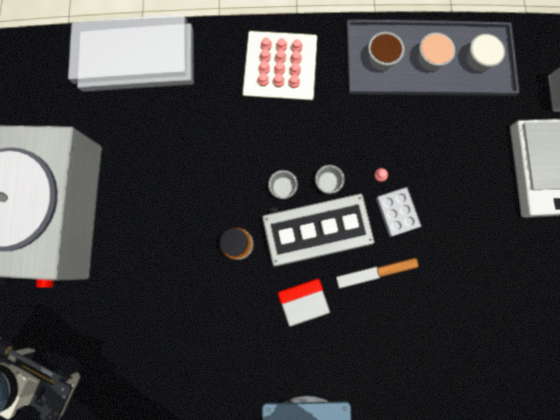

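View pics/side0.png

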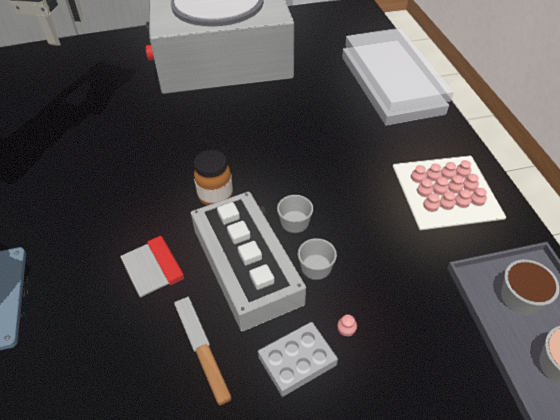

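The top view shows the box with white keys at about (287,236), (308,231), (329,227) and (350,222). The jar is at its left end, the cups above, and the mould to the right. The side view agrees, with keys at about (229,212), (239,232), (250,253) and (262,276). Next I locate the keys in both views.

```bash
python3 - <<'E'
from h import *
import pickle
for n,seeds in (("top",[(287,236),(308,231),(329,227),(350,222)]),("side",[(229,212),(239,232),(250,253),(262,276)])):
    c=pickle.load(open(n+".pkl","rb"))
    for u,v in seeds:
        P=[]
        for y in range(v-14,v+15):
            for x in range(u-14,u+15):
                if c["img"][y,x].min()>195 and c["z_map"][y,x]>0:
                    w=px2w(c,x,y)
                    if .070<w[2]<.088:P.append(w)
        P=np.array(P); print(n,u,v,len(P),np.round(np.median(P,0),4),np.round((P.min(0)+P.max(0))/2,4),np.round(np.ptp(P,axis=0),3))
c=pickle.load(open("top.pkl","rb"))
P=[]
for y in range(185,275):
    for x in range(255,380):
        w=px2w(c,x,y)
        if .052<w[2]<.068: P.append(w)
P=np.array(P,np.float32);print(cv2.minAreaRect(P[:,:2]*1000),np.median(P[:,2]))
s=state()
from scipy.spatial.transform import Rotation as R
print(R.from_rotvec(s["ee_rot"]).as_matrix().round(4), [c["t"]@-c["R"]])
E
```

```text
top 287 236 180 [0.4944 0.0372 0.0799] [0.4956 0.0289 0.0811] [0.038 0.05  0.012]
top 308 231 178 [ 0.5036 -0.0118  0.0808] [ 0.5058 -0.0203  0.0804] [0.038 0.049 0.011]
top 329 227 182 [ 0.513  -0.0599  0.0816] [ 0.5134 -0.0605  0.0792] [0.04  0.066 0.015]
top 350 222 178 [ 0.5234 -0.1087  0.0768] [ 0.5208 -0.1003  0.0773] [0.038 0.05  0.011]
side 229 212 277 [0.4937 0.0324 0.0798] [0.4936 0.0237 0.0796] [0.038 0.062 0.007]
side 239 232 295 [ 0.503  -0.0154  0.0806] [ 0.5023 -0.0157  0.0803] [0.038 0.077 0.008]
side 250 253 283 [ 0.5115 -0.0618  0.0811] [ 0.5118 -0.0701  0.0795] [0.035 0.053 0.01 ]
side 262 276 294 [ 0.5211 -0.1101  0.0764] [ 0.5213 -0.1092  0.0761] [0.034 0.034 0.007]
((509.0494689941406, -35.370513916015625), (120.6143798828125, 241.1890411376953), 11.461666107177734) 0.06087729
[[-9.040e-01  4.275e-01 -1.000e-03]
 [ 4.275e-01  9.040e-01 -1.400e-03]
 [ 3.000e-04 -1.600e-03 -1.000e+00]] [array([0.4142359 , 0.03347285, 1.06510291])]
```

```bash
python3 -m jog '[[1,-0.86,-0.61,0,0,0,0.596],[1,-0.86,-0.61,0,0,0,0.596],[1,-0.86,-0.61,0,0,0,0.596],[1,-0.86,-0.61,0,0,0,0.596],[1,-0.86,-0.61,0,0,0,0.596],[1,-0.86,-0.61,0,0,0,0.596],[1,-0.86,-0.61,0,0,0,0.596],[1,-0.86,-0.61,0,0,0,0.596],[1,-0.86,-0.61,0,0,0,0.596],[1,-0.86,-0.61,0,0,0,0.596],[1,-0.86,-0.61,0,0,0,0.596],[1,-0.86,-0.61,0,0,0,0.596]]' 20
cat > d.py <<'E'
import sys
from h import *
from scipy.spatial.transform import Rotation as R
s=state();M=R.from_rotvec(s["ee_rot"]).as_matrix()
T=np.array([float(a) for a in sys.argv[1:4]])
print(M.round(3).tolist(),"frac",(M.T@(T-s["eef_pos"])/.25).round(4),s["eef_pos"].round(4),s["opening"],s["wrist_force"].round(2))
E
python3 d.py 0.494 0.038 0.11
```

```text
time: 1.1
eef_pos: [0.3638, 0.268, 0.2185]
ee_rot: [-1.994, -2.428, 0.0]
wrist_force: [0.3, -0.2, -0.3]
opening: 0.19
[[-0.194, 0.981, -0.0], [0.981, 0.194, -0.0], [0.0, -0.0, -1.0]] frac [-1.0035  0.3321  0.434 ] [0.3638 0.268  0.2185] 0.18969827711219556 [ 0.3  -0.15 -0.3 ]
```

```bash
python3 -m jog '[[1,-1,0.332,0,0,0,0],[1,-1,0.332,0,0,0,0],[1,-1,0.332,0,0,0,0],[1,-1,0.332,0,0,0,0],[1,-1,0.332,0,0,0,0],[1,-1,0.332,0,0,0,0],[1,-1,0.332,0,0,0,0],[1,-1,0.332,0,0,0,0],[1,-1,0.332,0.15,0,0,0],[1,-1,0.332,0.3,0,0,0],[1,-1,0.332,0.434,0,0,0],[1,-1,0.332,0.434,0,0,0],[1,-1,0.332,0.434,0,0,0],[1,-1,0.332,0.434,0,0,0],[1,-1,0.332,0.434,0,0,0]]'
python3 d.py 0.494 0.038 0.083
python3 - <<'E'
from h import *
for n in("side","top"):
    c=get_image(n); a=c["img"][170:350,150:390] if n=="side" else c["img"][140:320,200:440]
    cv2.imwrite(f"pics/{n}1.png",cv2.resize(a,None,fx=3,fy=3,interpolation=2))
E
```

```text
time: 2.35
eef_pos: [0.4953, 0.0385, 0.1125]
ee_rot: [1.994, 2.424, 0.004]
wrist_force: [0.6, -0.1, 0.2]
opening: 0.002
[[-0.193, 0.981, 0.004], [0.981, 0.193, -0.0], [-0.001, 0.004, -1.0]] frac [-0.0007 -0.006   0.1182] [0.4953 0.0385 0.1125] 0.0020405535187879805 [ 0.58 -0.13  0.23]
```

View pics/side1.png

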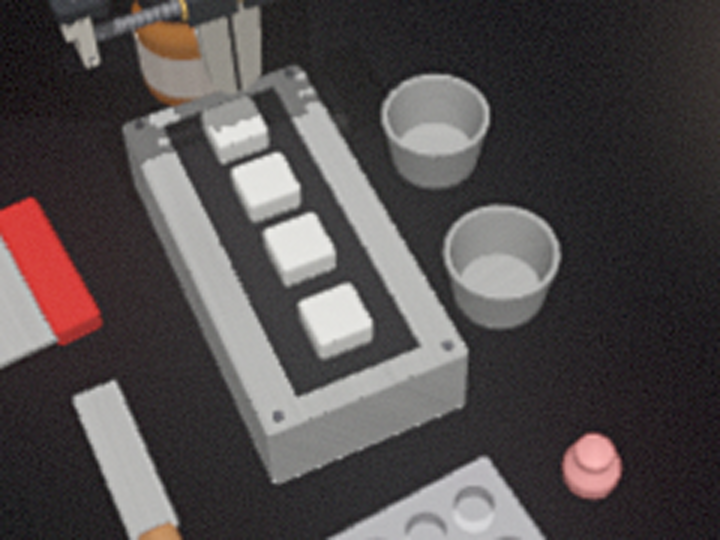

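The fingertip hangs over the far key (crop 235,125), clear of the jar behind it. I'll come down in small steps now.

```bash
python3 -m jog '[[1,0,-0.004,0.03,0,0,0],[1,0,-0.004,0.06,0,0,0],[1,0,-0.004,0.09,0,0,0],[1,0,-0.004,0.108,0,0,0],[1,0,-0.004,0.108,0,0,0],[1,0,-0.004,0.108,0,0,0],[1,0,-0.004,0.108,0,0,0]]'
python3 -m jog '[[1,0,0,0.004,0,0,0],[1,0,0,0.008,0,0,0],[1,0,0,0.008,0,0,0],[1,0,0,0.008,0,0,0]]'
```

```text
time: 3.03
eef_pos: [0.4927, 0.0377, 0.0831]
ee_rot: [-1.997, -2.425, 0.0]
wrist_force: [0.2, -0.5, 0.0]
opening: 0.004
time: 3.37
eef_pos: [0.4927, 0.0378, 0.0812]
ee_rot: [1.997, 2.425, 0.0]
wrist_force: [0.6, -0.1, 0.1]
opening: 0.009
```

```bash
for i in 1; do python3 -m jog '[[1,0,0,0.004,0,0,0],[1,0,0,0.004,0,0,0],[1,0,0,0.004,0,0,0]]'; done
python3 -m jog '[[1,0,0,0.004,0,0,0],[1,0,0,0.004,0,0,0],[1,0,0,0.004,0,0,0]]'
```

```text
time: 3.62
eef_pos: [0.4927, 0.0378, 0.0801]
ee_rot: [-1.997, -2.425, 0.0]
wrist_force: [-0.0, -0.1, -1.0]
opening: 0.006
time: 3.87
eef_pos: [0.4928, 0.0378, 0.0792]
ee_rot: [1.997, 2.425, 0.0]
wrist_force: [0.0, -0.1, 1.6]
opening: 0.003
```

```bash
python3 -m jog '[[1,0,0,0.004,0,0,0],[1,0,0,0.004,0,0,0],[1,0,0,0.004,0,0,0]]'
python3 -m jog '[[1,0,0,0,0,0,0],[1,0,0,0,0,0,0]]'
```

```text
time: 4.12
eef_pos: [0.4928, 0.0378, 0.0782]
ee_rot: [1.997, 2.425, 0.0]
wrist_force: [-0.3, -0.3, 1.1]
opening: 0.006
time: 4.28
eef_pos: [0.4928, 0.0378, 0.0782]
ee_rot: [1.997, 2.425, 0.0]
wrist_force: [0.2, 0.8, 1.6]
opening: 0.002
```

```bash
python3 -m jog '[[1,0,0,0.004,0,0,0],[1,0,0,0.004,0,0,0],[1,0,0,0.004,0,0,0]]'
python3 -m jog '[[1,0,0,0,0,0,0],[1,0,0,0,0,0,0]]'
```

```text
time: 4.53
eef_pos: [0.4927, 0.0378, 0.0771]
ee_rot: [1.997, 2.425, 0.0]
wrist_force: [-0.8, 0.1, 0.4]
opening: 0.01
time: 4.7
eef_pos: [0.4928, 0.0378, 0.0772]
ee_rot: [1.997, 2.425, 0.0]
wrist_force: [-0.0, -0.8, 0.9]
opening: 0.008
```

The readings are noisy, so I'll average several here and take a close look.

```bash
cat > f.py <<'E'
from h import *
F=[]
for i in range(10):
    get_image("wrist"); F.append(state()["wrist_force"])
s=state();F=np.array(F);print("t",s["time"].round(2),"pos",s["eef_pos"].round(4),"F",F.mean(0).round(2),"se",(F.std(0)/10**.5).round(2))
E
python3 f.py; python3 - <<'E'
from h import *
c=get_image("side");cv2.imwrite("pics/side2.png",cv2.resize(c["img"][150:260,170:310],None,fx=5,fy=5,interpolation=2))
E
```

```text
Traceback (most recent call last):
  File "f.py", line 5, in <module>
    s=state();F=np.array(F);print("t",s["time"].round(2),"pos",s["eef_pos"].round(4),"F",F.mean(0).round(2),"se",(F.std(0)/10**.5).round(2))
                                      ^^^^^^^^^^^^^^^
AttributeError: 'float' object has no attribute 'round'
```

View pics/side2.png

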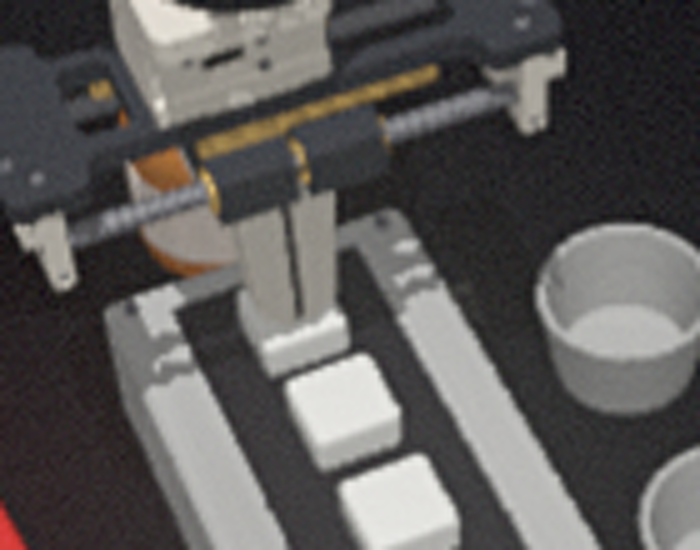

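The shut fingers stand on the far key (crop 290,315), within its top. I fix the averaging script and measure.

```bash
sed -i 's/s\["time"\].round(2)/round(s["time"],2)/' f.py; python3 f.py
```

```text
t 5.75 pos [0.4927 0.0378 0.0772] F [0.8  0.17 1.53] se [0.15 0.16 0.13]
```

```bash
python3 -m jog '[[1,0,0,0.003,0,0,0],[1,0,0,0.003,0,0,0],[1,0,0,0.003,0,0,0]]'; python3 f.py
```

```text
time: 6.0
eef_pos: [0.4927, 0.0377, 0.0764]
ee_rot: [1.997, 2.425, 0.0]
wrist_force: [1.4, -0.0, 1.3]
opening: 0.004
t 6.5 pos [0.4927 0.0378 0.0764] F [0.7  0.21 1.79] se [0.17 0.14 0.15]
```

Far key is free: 0.8 mm further added only about 0.3 N. Next key.

```bash
python3 -m jog '[[1,0,0,-0.03,0,0,0],[1,0,0,-0.064,0,0,0],[1,0,0,-0.064,0,0,0],[1,-0.1,0.005,-0.064,0,0,0],[1,-0.2,0.005,-0.064,0,0,0],[1,-0.2,0.005,-0.064,0,0,0],[1,-0.2,0.005,-0.064,0,0,0],[1,-0.2,0.005,-0.04,0,0,0],[1,-0.2,0.005,-0.02,0,0,0],[1,-0.2,0.005,-0.02,0,0,0],[1,-0.2,0.005,-0.015,0,0,0],[1,-0.2,0.005,-0.01,0,0,0],[1,-0.2,0.005,-0.01,0,0,0],[1,-0.2,0.005,-0.01,0,0,0]]'; python3 f.py
```

```text
time: 7.67
eef_pos: [0.5033, -0.0107, 0.0789]
ee_rot: [-1.997, -2.425, 0.0]
wrist_force: [-0.7, 1.1, 1.4]
opening: 0.002
t 8.17 pos [ 0.5036 -0.0111  0.079 ] F [-0.71  0.89  1.24] se [0.11 0.21 0.14]
```

```bash
python3 -m jog '[[1,0,0,0.004,0,0,0],[1,0,0,0.004,0,0,0],[1,0,0,0.004,0,0,0]]'; python3 f.py
```

```text
time: 8.42
eef_pos: [0.5036, -0.0111, 0.0779]
ee_rot: [1.997, 2.425, 0.0]
wrist_force: [0.3, 0.9, 1.5]
opening: 0.005
t 8.92 pos [ 0.5036 -0.0111  0.078 ] F [0.   0.47 1.36] se [0.18 0.14 0.09]
```

```bash
python3 -m jog '[[1,0,0,-0.03,0,0,0],[1,0,0,-0.06,0,0,0],[1,0,0,-0.06,0,0,0],[1,-0.1,0,-0.06,0,0,0],[1,-0.2,0,-0.06,0,0,0],[1,-0.2,0,-0.06,0,0,0],[1,-0.2,0,-0.06,0,0,0]]'; python3 f.py; python3 -m jog '[[1,0,0,0.02,0,0,0],[1,0,0,0.04,0,0,0],[1,0,0,0.047,0,0,0],[1,0,0,0.052,0,0,0],[1,0,0,0.056,0,0,0],[1,0,0,0.056,0,0,0],[1,0,0,0.056,0,0,0]]'; python3 f.py
```

```text
time: 9.5
eef_pos: [0.5133, -0.0611, 0.0931]
ee_rot: [2.0, 2.423, 0.0]
wrist_force: [0.2, -0.1, -0.1]
opening: 0.008
t 10.0 pos [ 0.513  -0.0598  0.0929] F [-0.36 -0.11 -0.11] se [0.1  0.18 0.12]
time: 10.58
eef_pos: [0.5128, -0.06, 0.0788]
ee_rot: [-1.997, -2.424, 0.0]
wrist_force: [-1.0, 1.0, 0.2]
opening: 0.004
t 11.08 pos [ 0.5131 -0.0601  0.079 ] F [-1.15  0.59  1.51] se [0.1  0.19 0.12]
```

Air baseline is -0.1 N and contact here is 1.5 N. One millimetre more.

```bash
python3 -m jog '[[1,0,0,0.004,0,0,0],[1,0,0,0.004,0,0,0],[1,0,0,0.004,0,0,0]]'; python3 f.py
```

```text
time: 11.33
eef_pos: [0.5132, -0.0602, 0.0779]
ee_rot: [1.997, 2.425, 0.0]
wrist_force: [-0.4, -0.5, 2.2]
opening: 0.011
t 11.83 pos [ 0.5132 -0.0602  0.078 ] F [-0.4   0.04  1.56] se [0.1  0.16 0.16]
```

Third key is free too. Now I tap the fourth, rather than assume it is the latched one.

```bash
python3 -m jog '[[1,0,0,-0.03,0,0,0],[1,0,0,-0.06,0,0,0],[1,0,0,-0.06,0,0,0],[1,-0.1,0,-0.06,0,0,0],[1,-0.2,0,-0.06,0,0,0],[1,-0.2,0,-0.06,0,0,0],[1,-0.2,0,-0.06,0,0,0],[1,-0.2,0,-0.04,0,0,0],[1,-0.2,0,-0.02,0,0,0],[1,-0.2,0,0,0,0,0],[1,-0.2,0,0.006,0,0,0],[1,-0.2,0,0.01,0,0,0],[1,-0.2,0,0.01,0,0,0],[1,-0.2,0,0.01,0,0,0]]'; python3 f.py;  python3 -m jog '[[1,0,0,0.004,0,0,0],[1,0,0,0.004,0,0,0],[1,0,0,0.004,0,0,0]]'; python3 f.py
```

```text
time: 13.0
eef_pos: [0.5221, -0.1083, 0.0755]
ee_rot: [-1.996, -2.425, 0.0]
wrist_force: [-1.7, 0.6, 4.9]
opening: 0.009
t 13.5 pos [ 0.5221 -0.1083  0.0755] F [-2.17  2.38  5.45] se [0.14 0.1  0.15]
time: 13.75
eef_pos: [0.5221, -0.1083, 0.0747]
ee_rot: [-1.996, -2.424, -0.0]
wrist_force: [-2.0, 2.1, 7.6]
opening: 0.007
t 14.25 pos [ 0.5221 -0.1083  0.0748] F [-2.92  2.87  7.41] se [0.14 0.12 0.16]
```

The fourth key is latched, at 5.5 N and then 7.4 N. Pressing it down to its stop.

```bash
python3 -m jog '[[1,0,0,0.004,0,0,0],[1,0,0,0.008,0,0,0],[1,0,0,0.012,0,0,0],[1,0,0,0.016,0,0,0],[1,0,0,0.02,0,0,0],[1,0,0,0.024,0,0,0],[1,0,0,0.024,0,0,0],[1,0,0,0.024,0,0,0]]'; python3 -m jog '[[1,0,0,0.004,0,0,0],[1,0,0,0.004,0,0,0],[1,0,0,0.004,0,0,0]]';python3 -m jog '[[1,0,0,0.003,0,0,0],[1,0,0,0.003,0,0,0],[1,0,0,0.003,0,0,0]]'
```

```text
time: 14.92
eef_pos: [0.5221, -0.1083, 0.0689]
ee_rot: [-1.996, -2.425, -0.0]
wrist_force: [-3.3, 3.1, 9.1]
opening: 0.005
time: 15.17
eef_pos: [0.5221, -0.1083, 0.0679]
ee_rot: [-1.996, -2.425, -0.0]
wrist_force: [-2.9, 3.3, 7.0]
opening: 0.006
time: 15.42
eef_pos: [0.5221, -0.1083, 0.0677]
ee_rot: [-1.996, -2.425, -0.0]
wrist_force: [-5.8, 3.8, 13.7]
opening: 0.005
```

```bash
python3 -m jog '[[1,0,0,0.004,0,0,0],[1,0,0,0.004,0,0,0],[1,0,0,0.004,0,0,0]]'; python3 -m jog '[[1,0,0,-0.03,0,0,0],[1,0,0,-0.08,0,0,0],[1,0,0,-0.2,0,0,0],[1,0,0,-0.32,0,0,0],[1,0,0,-0.44,0,0,0],[1,0,0,-0.56,0,0,0],[1,0,0,-0.56,0,0,0],[1,0,0,-0.56,0,0,0],[1,0,0,-0.56,0,0,0]]'
python3 - <<'E'
from h import *
c=get_image("side");cv2.imwrite("pics/side3.png",c["img"])
for u,v in [(229,212),(239,232),(250,253),(262,276)]:
    P=[]
    for y in range(v-16,v+15):
        for x in range(u-14,u+15):
            if c["img"][y,x].min()>150 and c["z_map"][y,x]>0:
                w=px2w(c,x,y)
                if .070<w[2]<.092:P.append(w)
    print(u,v,len(P),np.round(np.median(P,0),4) if P else 0)
E
```

```text
time: 15.67
eef_pos: [0.5222, -0.1083, 0.0676]
ee_rot: [-1.996, -2.425, -0.0]
wrist_force: [-7.0, 4.1, 21.0]
opening: 0.008
time: 16.42
eef_pos: [0.5223, -0.1089, 0.205]
ee_rot: [-1.997, -2.425, 0.0]
wrist_force: [-0.4, 0.1, -0.3]
opening: 0.003
229 212 256 [0.4931 0.0334 0.0795]
239 232 212 [ 0.5003 -0.0159  0.0803]
250 253 219 [ 0.5116 -0.0667  0.081 ]
262 276 369 [ 0.5209 -0.1123  0.0799]
```

View pics/side3.png

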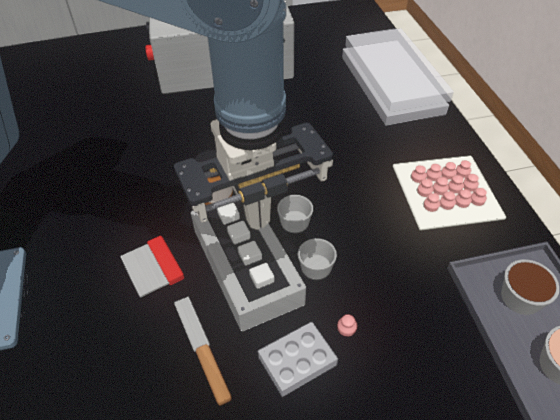

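The fourth key (262,274) now stands at 0.080 m, up from 0.0764 m, and the other three are at the heights they started at. Bystanders sit where they did in the first picture, and the gripper hangs clear. Handing in.

```bash
python3 -c "
from plant import *
print(finish_job())"
```

```text
the job is handed in; nothing more can be done
None
```

The latched key was the one at the box's right-hand end (world y ≈ -0.109). I pressed it to its stop, it sprang up, and the job was handed in at about 16.5 s. No verdict is reported.

- **Finding it:** I tapped all four with the shut fingertip. Three gave way at about 1.4–1.8 N, no more than about 4 mm down. The fourth pushed back with 5.5 N about 1 mm down and 7.4 N after 0.8 mm more.
- **Releasing it:** I pressed it about 9 mm down onto the hard stop. The vertical force dipped from 9 to 7 N on the way, then rose to 21 N. I then lifted the finger clear to 0.205 m.
- **Last checks:** In the side camera that key's top rose from 76.4 to 79.9 mm, about the 4 mm expected. The other three tops are within 0.5 mm of where they started. In the final picture the things around the box look unmoved, though the gripper hides the jar there. I judged this by eye and did not measure their positions. The wrist force in the air was back to about zero.
- **Uncertainties:** The force readings were noisy (up to about 1 N each), so I judged the taps on averages of ten. I did not view the latch directly; its release is inferred from the key rising.

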